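# Pin back the sprung belt tensioner of a dough kneader's drive

## Task

The kneader's drive has its cover off and no belt on: lock its tensioner back so that a new belt can go on. Lift the locking pin out of its wooden stand, put its shaft down through the eye in the rim of the sprung tension wheel, and with it turn the wheel against the spring, feeling for the hidden hole underneath; when the pin drops in, press it fully home, so that its grip rests on the wheel, and let go. Do it gently, never forcing it, do not let the wheel snap back, and leave the glass and the shaker where they are.

Things in the scene. Friction and masses are not known exactly. Their poses are not given: they have to be found in the camera images.
- drive_unit: Fixed belt drive: aluminium chassis 172 x 300 mm, the flat tension wheel at one end, a grey gearbox with two grooved pulleys (70 mm high) at the other. Origin: on the wheel's vertical axis at worktop height; z up, y towards the gearbox. Heights: wheel's top face 43 mm, its underside 35; hidden below it a flat stop ring, top at 32 mm, with one locking hole 12.2 mm wide, 20 deep.
- tension_wheel (a joint): Turn of the wheel about the drive's z, rad: 0 at rest on its stop, growing counter-clockwise seen from above, at most 1.45. A flat disc 136 mm across, 8 mm thick; an off-centre idler pulley 42 mm across stands 31 mm above it. A spring turns it back: 0.12 N m at rest and 0.15 more per rad. The eye comes over the locking hole at some turn between 0.6 and 1.1, different each time.
- eye (a point): Centre, at the disc's top face, of the wheel's only through hole: round, 11.2 mm wide, slightly chamfered, 50 mm from the wheel's axis; it turns with the wheel. At rest its bearing from the drive's x axis is 2.29 rad counter-clockwise. The locking hole lies on the same circle: a pin standing in the eye slides on the stop ring and drops on reaching it. z up.
- locking_pin: Loose 80 g pin: black square grip 22 x 22 mm, 40 mm tall, over a round steel shaft 10 mm thick, 27 mm long, with a tapered tip. It starts upright in its stand. Origin: centre of the grip's underside (the shoulder); z up along the grip, x and y square to its flats. Fully home, the shoulder rests on the wheel (43 mm up) and the tip is 16 mm below the ring's top.
- pin_tip (a point): End of the pin's steel shaft, 27 mm below its shoulder. The forces of all the pin's contacts with the wheel and the ring, added up, must stay under 45 N; a push of 15 N on the tool keeps well within that.
- pin_stand: Fixed wooden block 50 x 50 mm and 32 mm high on a foot 72 mm square, with a 12 mm hole in the middle of its top in which the pin stands with its shoulder on the block. Origin: centre of its underside, z up.
- water_glass: Clear drinking glass, 79 mm across, 90 mm tall; bystander. Origin: centre of its foot.
- shaker_0: Salt shaker, 43 mm across, 91 mm tall; bystander. Origin: centre of its foot.

How it is judged:
On the way, in this order (a step that is already met when the one before it is completed fails the run):
1. the pin's tip is through the eye, below the wheel's underside, with the wheel turned less than 0.4 rad (z of pin_tip in the frame of drive_unit below 0.0345 m and horizontal distance between pin_tip and eye below 0.004 m and value of joint tension_wheel below 0.4 rad), for 0.1 s.
2. the wheel is turned more than 0.5 rad with the pin through its eye (value of joint tension_wheel above 0.5 rad and horizontal distance between pin_tip and eye below 0.004 m and z of pin_tip in the frame of drive_unit below 0.0345 m), for 0.1 s.
At the end, for the whole second after the job is handed in: The pin stands upright (within 7 degrees) through the eye (tip within 4 mm of its centre, seen from above) with its tip at least 13 mm down in the locking hole, that is its shoulder within 3 mm of the wheel; the wheel is held turned by more than 0.5 rad; pin and wheel are at rest (z of pin_tip in the frame of drive_unit below 0.019 m and horizontal distance between pin_tip and eye below 0.004 m and angle between locking_pin's own z axis and vertical below 0.12 rad and value of joint tension_wheel above 0.5 rad and linear speed of locking_pin below 0.01 m/s and velocity of joint tension_wheel between -0.05 and 0.05 rad/s); the robot touches nothing.
It fails at once if the pin's contacts with the drive (wheel and ring together) pass 45 N (contact force between locking_pin and drive_unit above 45 N).
It fails at once if the fingers or the arm press on the drive with more than 25 N (contact force between any of the fingers, the arm and drive_unit above 25 N).
It fails at once if the wheel snaps back (faster than 4 rad/s) (velocity of joint tension_wheel below -4 rad/s).
It fails at once if the glass or the shaker is moved by more than 30 mm (distance of any of water_glass, shaker_0 from where it was at the start of the episode above 0.03 m).
It also fails if it takes over 64 s, if anything falls off the work surface, if the arm or the gripper's body presses on something with over 40 N, if the wrist force passes 120 N, or if a joint passes its speed limit or range.

## Robot

A 6-joint arm with a two-finger parallel gripper is mounted at the origin on a cart in front of the work surface, level with it; the furniture and walls round the work are solid. World frame = base frame: x ahead of the robot, y to its left, z up, the work surface at z = 0. Lengths are in m, angles in rad, forces in N, time in s.
With the tool pointing down it reaches from about 0.35 to 0.775 m from the base axis. Payload 5.5 kg.
Tool frame: the origin (TCP) lies between the finger pads; the fingertips stand 22 mm ahead of it and the grasp point (between the pads) lies 3 mm ahead of it; z points along the fingers, y is the line along which they close (so a half turn about z gives the same grasp; the last joint's range is limited). The gripper opens to 85 mm and grips with 20 to 120 N. Pads are 22 mm wide; open, the fingers measure 114 mm over their backs; the gripper's body (76 mm by 85 mm) begins 54 mm behind the grasp point. The pads swing forward as they close: fully open they stand 13 mm farther back than shut.
Start: joints at [-1.269, 0.313, 0.046, 1.304, 0, 1.431], TCP at [0.246, -0.52, 0.253] pointing down, gripper open.
Joint ranges: [-2.76, 2.76], [-0.86, 1.69], [-1.03, 1.26], [-2.2, 2.34], [-1.47, 1.5], [-3.14, 3.14]. Speed limits (rad/s): [2.57, 2.57, 3.14, 3.14, 3.14, 3.14].

## Interface

Orientations are given as a unit quaternion [w, x, y, z].
In Python, from workcell import env, eyes, ticket gives the robot as it stands (env), with the cameras (eyes) and the job (ticket).
- The arm moves only by the tool run_rows, called by a JSON object that holds its "method" and its "body", one argument or row to a line. Schema: {"type":"object","properties":{"motion":{"type":"string"},"aperture":{"type":"number"},"grip_n":{"type":"number"},"only":{"type":"string"},"quiet":{"type":"boolean"},"lines":{"type":"string"}},"required":["motion"],"additionalProperties":false}. motion is a string of 1 to 8 rows, one to a line, with the numbers parted by commas; each row has 6 numbers: dx, dy, dz in shares of 0.6 m (1.0 is 0.6 m), then a rotation vector rx, ry, rz in normalised numbers (1 is 2 pi rad); each row is the pose to reach, as a shift and turn from the pose commanded when the call began, along the tool's axes at that moment; what a row does not reach only later rows make up. A row lasts 1/8 s, in which the tool goes at most 0.0625 m and 0.188 rad, less where a joint would pass 70% of its speed; a pose out of reach is approached as far as the arm can. aperture is the finger opening in m, set as the call begins (left out keeps the last). The fingers move at their own pace and stop on an object; grip_n is the grip in N (left out, the last holds). Time passes only in rows, so rows that do not move let the fingers close. The tool returns the time, the measured TCP pose, the force, the opening and the grip force at its end. only (a regular expression) keeps the lines of the reply that match it, lines (a string "A,B") keeps lines A to B, and quiet returns only ok. No shift or turn number may pass 1 either way. Input that does not fit is refused with a message, and nothing moves.
- env.get_state(): the state, without advancing time (a new reading comes with each control period).
- eyes.read_camera(name): name is "scene" or "side" or "wrist"; returns a dict with "image" (480x640x3 uint8, red, green, blue), "K" (3x3 intrinsics, pixels), "R" (3x3) and "t" (3): a world point X has camera coordinates R X + t. Camera axes: x right, y down, z forward; pixel columns grow to the right and rows downward; lengths in m; the calibration is good to about 2 mm. A picture is of the moment at which its call begins. There is no depth.
- ticket.hand_in(): hands the job in; it is judged then, once.
The state is a dict: "clock": time; "joint_pos": joint angles; "qvel": joint speeds; "tau": joint torques, N m; "tcp_pos": TCP position; "orientation": TCP orientation; "wrist_force": force on the tool from outside, world axes, zero at the start; "ft_torque": the same for the moment, N m; "finger_gap": finger opening in m; "grip_force": force on a finger pad.
Only numpy, scipy, OpenCV 4.12 (cv2) and the standard library are available. Lean on these libraries where they do the work, as an engineer would, in place of code of your own. Each camera call takes 0.05 s, during which the arm holds its last target. There are 200 camera calls.

## Working session

There is one attempt and no reset: what is moved stays moved. The work goes in short steps, Python scripts to look and compute and a tool call to move; the robot and the scene stay as the last step left them, time stands still between calls to the robot, and variables do not carry over. Pictures are saved under pics/ and viewed, at most 10 in all, crops included, and the job is handed in when it is done.

```bash
ls; mkdir -p pics
```

Run:
```python
from workcell import env, eyes, ticket
import cv2,numpy as np
for n in ("scene","side"):
    c=eyes.read_camera(n); cv2.imwrite(f"pics/{n}0.png",c["image"][:,:,::-1]); np.savez(f"pics/{n}0.npz",**c)
    print(n,c["K"].tolist(),(-c["R"].T@c["t"]).round(3),c["R"].round(3).tolist())
s=env.get_state();print(s["tcp_pos"],s["orientation"],s["clock"])
```

```text
pics
workcell.py
scene [[602.1592506433612, 0.0, 314.68486599150145], [0.0, 602.1592506433612, 241.73447169946652], [0.0, 0.0, 1.0]] [-0.     0.744  0.575] [[-0.795, -0.607, -0.013], [-0.26, 0.359, -0.896], [0.549, -0.709, -0.443]]
side [[517.9080611363934, 0.0, 316.0971608241875], [0.0, 517.9080611363934, 227.1188215648068], [0.0, 0.0, 1.0]] [ 0.608 -0.897  0.53 ] [[0.999, 0.027, 0.017], [0.028, -0.485, -0.874], [-0.016, 0.874, -0.485]]
[ 0.24572212 -0.51940325  0.25250347] [-7.95670572e-04  9.75698620e-01  2.19115412e-01 -7.68862699e-05] 0.1
```

View pics/scene0.png

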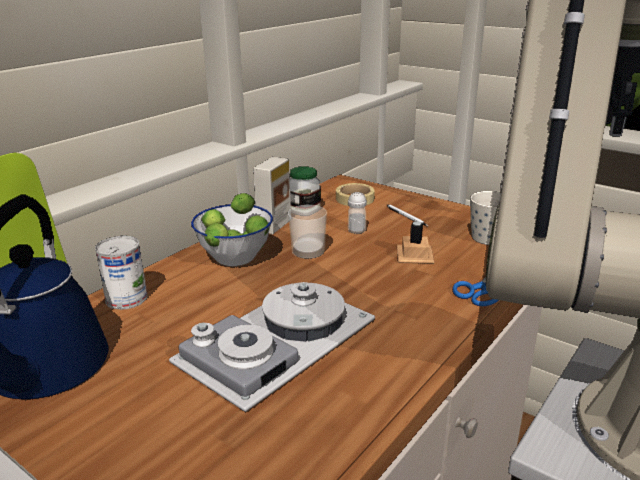

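View pics/side0.png

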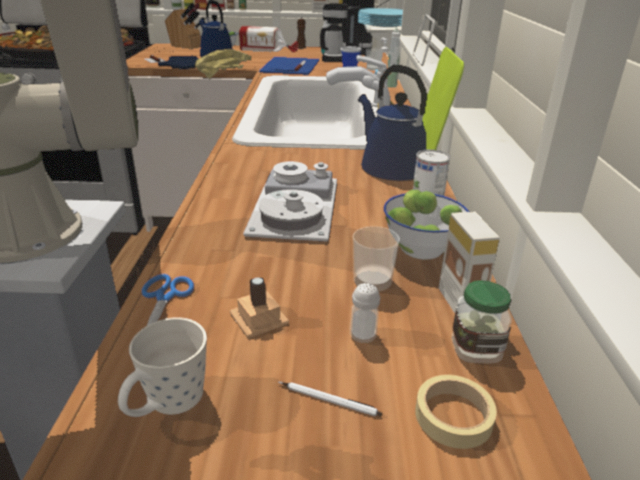

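Scene: the wheel is at about (304,305) and the pin at (416,232). Side: the wheel is at (292,208) and the pin at (258,290). I'll enlarge these.

Run:
```python
import cv2,numpy as np
A=cv2.imread("pics/scene0.png");B=cv2.imread("pics/side0.png")
def crop(I,u,v,w,h,k):
    J=cv2.resize(I[v:v+h,u:u+w],None,fx=k,fy=k,interpolation=cv2.INTER_CUBIC)
    for i in range(0,w,10):
        cv2.line(J,(i*k,0),(i*k,4 if (u+i)%50 else 10),(0,0,255),1)
        if (u+i)%20==0: cv2.putText(J,str(u+i),(i*k,20),0,.35,(0,0,255))
    for i in range(0,h,10):
        cv2.line(J,(0,i*k),(4,i*k),(0,0,255),1)
        if (v+i)%20==0: cv2.putText(J,str(v+i),(6,i*k+4),0,.35,(0,0,255))
    return J
top=np.hstack([crop(A,250,270,100,75,4),crop(B,240,180,100,75,4)])
bot=np.hstack([crop(A,380,210,80,60,5),crop(B,220,275,80,60,5)])
cv2.imwrite("pics/c1.png",np.vstack([top,bot]))
```

```text
(no output)
```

View pics/c1.png

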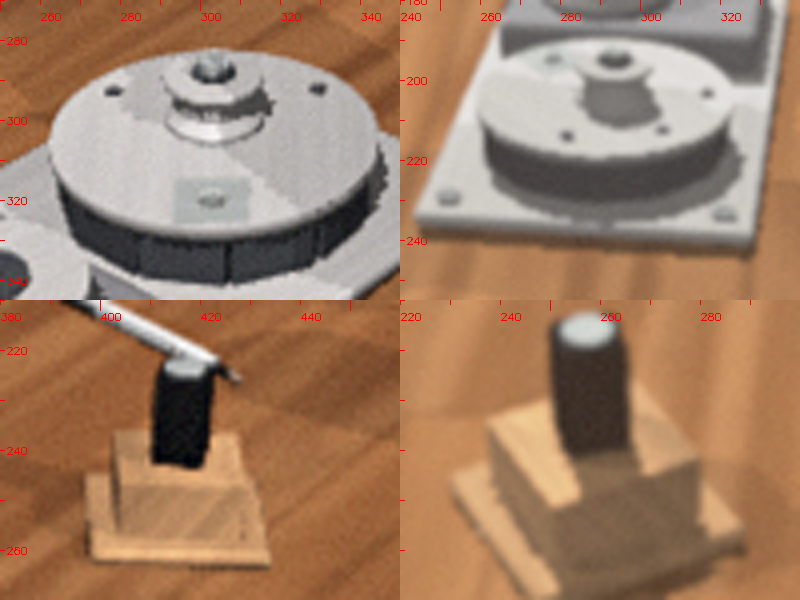

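Crop: dimples show on the wheel in scene at (278,292), (329,292) and a patched one at (303,319.5). In side there are holes at about (281,214), (305,212), (316,203) and a patched one at (278,195). The pin top is at scene (414.5,223.5) and side (257.5,281).

Create h.py:
```python
import numpy as np
def load(n): return dict(np.load(f"pics/{n}.npz"))
def ray(c,u,v,z):
    C=-c["R"].T@c["t"]; d=c["R"].T@np.linalg.solve(c["K"],[u,v,1.]); return C+d*(z-C[2])/d[2]
def proj(c,X):
    p=(c["K"]@(c["R"]@np.atleast_2d(X).T+c["t"].reshape(3,1))).T; return p[:,:2]/p[:,2:]
```

Run:
```python
from h import *
from scipy.optimize import least_squares
A,B=load("scene0"),load("side0")
# rim points, px = u0 + x/4
rimA=[(250+50/4,270+145/4),(250+62/4,270+108/4),(250+120/4,270+66/4),(250+312/4,270+64/4),(250+372/4,270+115/4),(250+378/4,270+150/4),(250+300/4,270+226/4),(250+140/4,270+222/4)]
rimB=[(240+76/4,180+98/4),(240+90/4,180+130/4),(240+200/4,180+157/4),(240+290/4,180+147/4),(240+332/4,180+105/4),(240+320/4,180+75/4),(240+110/4,180+60/4)]
for c,r,n in((A,rimA,"A"),(B,rimB,"B")):
    P=np.array([ray(c,*p,.043) for p in r])[:,:2]
    s=least_squares(lambda q:np.hypot(*(P-q[:2]).T)-q[2],[.5,.2,.068]);print(n,"wheel",s.x.round(4),(s.fun*1e3).round(1))
for c,ps in((A,[(278.5,292.5),(329.5,292),(303,320)]),(B,[(281.7,214),(305.7,212.4),(316.8,203.3),(278.3,195)])):
    for p in ps: print("hole",p,ray(c,*p,.043).round(4))
for p in [(173,358),(245,402),(374,318)]: print("chassis A",ray(A,*p,.012).round(4))
for p in [(243.5,236),(327,241),(338,178)]: print("chassis B",ray(B,*p,.012).round(4))
print("pin top",ray(A,380+183/5,210+67/5,.072),ray(B,220+187/5,275+30/5,.072))
for p in [(113,432),(238,433),(260,487),(118,487)]: print("blockA",ray(A,380+p[0]/5,210+(p[1]-300)/5,.032).round(4))
for p in [(488,422),(700,458),(560,510),(632,382)]: print("blockB",ray(B,220+(p[0]-400)/5,275+(p[1]-300)/5,.032).round(4))
```

```text
A wheel [0.5325 0.0873 0.0695] [-1.5 -0.4  2.1  1.3 -2.4 -1.8  4.4 -1.6]
B wheel [0.5375 0.0758 0.068 ] [-0.8  0.6 -1.8  2.5 -0.8 -0.6  0.9]
hole (278.5, 292.5) [0.5902 0.0839 0.043 ]
hole (329.5, 292) [0.5209 0.0312 0.043 ]
hole (303, 320) [0.5044 0.1249 0.043 ]
hole (281.7, 214) [0.5215 0.0312 0.043 ]
hole (305.7, 212.4) [0.5697 0.0411 0.043 ]
hole (316.8, 203.3) [0.5912 0.0842 0.043 ]
hole (278.3, 195) [0.5065 0.1197 0.043 ]
chassis A [0.6295 0.2874 0.012 ]
chassis A [0.473 0.294 0.012]
chassis A [0.4414 0.0137 0.012 ]
chassis B [ 0.4482 -0.0084  0.012 ]
chassis B [ 0.6145 -0.0188  0.012 ]
chassis B [0.6392 0.2914 0.012 ]
pin top [ 0.50784824 -0.24627277  0.072     ] [ 0.50842806 -0.24685403  0.072     ]
blockA [ 0.5403 -0.2512  0.032 ]
blockA [ 0.4983 -0.2804  0.032 ]
blockA [ 0.468  -0.2416  0.032 ]
blockA [ 0.5135 -0.2086  0.032 ]
blockB [ 0.4749 -0.2417  0.032 ]
blockB [ 0.5432 -0.2568  0.032 ]
blockB [ 0.5034 -0.284   0.032 ]
blockB [ 0.5178 -0.2183  0.032 ]
```

Add to h.py:
```python
from scipy.spatial.transform import Rotation as Ro
def R_tool(s):
    q=s["orientation"]; return Ro.from_quat([q[1],q[2],q[3],q[0]])
def to_tool(s,target):
    return R_tool(s).inv().apply(np.array(target)-s["tcp_pos"]).round(4)
```

Run:
```python
from h import *
from workcell import env, eyes, ticket
A,B=load("scene0"),load("side0")
s=env.get_state();print(R_tool(s).as_matrix().round(3).tolist(),to_tool(s,[.508,-.2465,.2525]))
print("idler",ray(A,303.2,287.5,.074),ray(B,293.8,195,.074))
print("shaker",ray(A,357,230,0),"glass",ray(A,308,250,0))
```

```text
[[0.904, 0.428, -0.0], [0.428, -0.904, 0.002], [0.0, -0.002, -1.0]] [ 3.538e-01 -1.346e-01  3.000e-04]
idler [0.53345284 0.08654994 0.074     ] [0.54446672 0.05688934 0.074     ]
shaker [ 0.67109099 -0.2789209   0.        ] glass [ 0.69955804 -0.13701189  0.        ]
```

The manual's scale: shifts go in shares of 0.6 m and turns go in shares of 2 pi rad. Converting my numbers, 0.354 m / 0.6 = 0.59, 0.16 m / 0.6 = 0.2667.

{"method": "run_rows", "body": {
  "motion": "0.0833,-0.0333,0,0,0,0\n0.1667,-0.0667,0,0,0,0\n0.2667,-0.1,0,0,0,0\n0.35,-0.1333,0,0,0,0\n0.4333,-0.1667,0,0,0,0\n0.5167,-0.2,0,0,0,0\n0.59,-0.225,0,0,0,0\n0.59,-0.225,0,0,0,0"
}}

```text
clock: 1.1
tcp_pos: [0.5097, -0.2439, 0.2527]
orientation: [-0.0, 0.975, 0.222, -0.0]
wrist_force: [-0.3, -0.0, -0.3]
finger_gap: 0.0856
grip_force: 0.0
```

Run:
```python
from h import *
from workcell import env, eyes, ticket
import cv2
eyes.read_camera("wrist");c=eyes.read_camera("wrist");cv2.imwrite("pics/w1.png",c["image"][:,:,::-1]);np.savez("pics/w1.npz",**c)
s=env.get_state();print(s["tcp_pos"],s["clock"],c["K"][0],-c["R"].T@c["t"],c["R"])
```

```text
[ 0.50800392 -0.24600004  0.25277485] 1.2 [365.21574701   0.         322.35779612] [ 0.57668793 -0.21256261  0.3719386 ] [[ 4.29785110e-01 -9.02931115e-01 -4.00046771e-04]
 [-8.62729430e-01 -4.10780208e-01  2.94885658e-01]
 [-2.66425768e-01 -1.26392333e-01 -9.55532463e-01]]
```

View pics/w1.png

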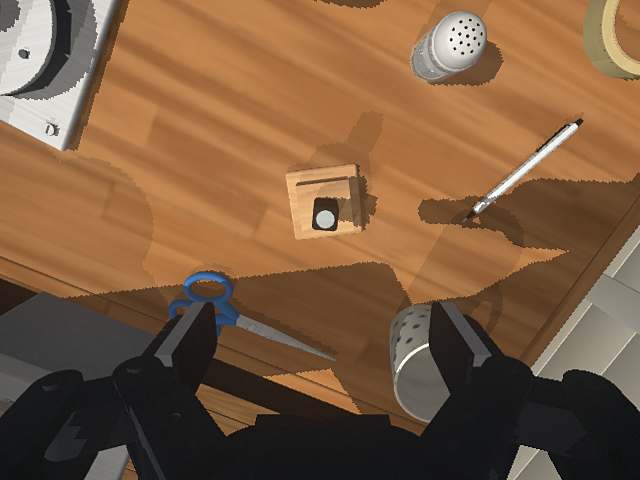

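The wrist view shows the pin's top at (325,219), with the grip's flats turned only a few degrees from the image axes. I'll enlarge it.

Run:
```python
import cv2
I=cv2.imread("pics/w1.png")[155:247,275:375];cv2.imwrite("pics/w1c.png",cv2.resize(I,None,fx=6,fy=6,interpolation=cv2.INTER_CUBIC))
```

```text
(no output)
```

View pics/w1c.png

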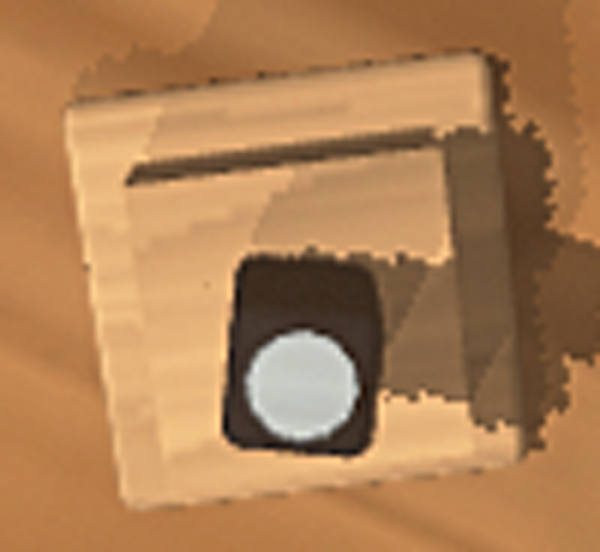

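Run:
```python
from h import *
from workcell import env, eyes, ticket
c=load("w1"); s=env.get_state()
f=lambda x,y,z=.072: ray(c,275+x/6,155+y/6,z)[:2]
ctr=f(302,385);print("ctr",ctr)
for a,b in(((225,440),(370,457)),((225,440),(232,340)),((370,457),(380,340))):
    d=f(*b)-f(*a);print(np.degrees(np.arctan2(d[1],d[0])),np.hypot(*d))
print("mid bottom edge",(f(225,440)+f(370,457))/2)
t=R_tool(s).as_matrix();print("toolx deg",np.degrees(np.arctan2(t[1,0],t[0,0])),"tooly",np.degrees(np.arctan2(t[1,1],t[0,1])))
print(to_tool(s,[*ctr,.062]), s["tcp_pos"])
for p in [(0,0)]: pass
```

```text
ctr [ 0.50895308 -0.24745945]
-71.48706275159707 0.0207892061885354
21.143358951932438 0.014595246278815536
21.417563927111246 0.017110642840452814
mid bottom edge [ 0.50028476 -0.25091453]
toolx deg 25.387203555706332 tooly -64.61283612973604
[0.0004 0.0019 0.1908] [ 0.50800392 -0.24600004  0.25277485]
```

To row units: 0.191 m / 0.6 = 0.3183, 0.18 m / 0.6 = 0.3, 0.095 rad / 6.2832 = 0.0151.

{"method": "run_rows", "body": {
  "motion": "0.0007,0.0032,0.0833,0,0,0.008\n0.0007,0.0032,0.1667,0,0,0.0151\n0.0007,0.0032,0.25,0,0,0.0151\n0.0007,0.0032,0.3,0,0,0.0151\n0.0007,0.0032,0.3183,0,0,0.0151\n0.0007,0.0032,0.3183,0,0,0.0151",
  "aperture": 0.06
}}

```text
clock: 1.95
tcp_pos: [0.5086, -0.2487, 0.0622]
orientation: [-0.0, 0.985, 0.172, -0.0]
wrist_force: [0.4, 0.0, -1.0]
finger_gap: 0.0597
grip_force: 0.0
```

{"method": "run_rows", "body": {
  "motion": "0,0,0,0,0,0\n0,0,0,0,0,0\n0,0,0,0,0,0\n0,0,0,0,0,0\n0,0,0,0,0,0",
  "aperture": 0,
  "grip_n": 60
}}

```text
clock: 2.58
tcp_pos: [0.5101, -0.2482, 0.0639]
orientation: [0.001, 0.985, 0.173, 0.001]
wrist_force: [-1.7, 0.9, 6.4]
finger_gap: 0.0212
grip_force: 59.1
```

To row units: -0.091 m / 0.6 = -0.1517, -0.015 m / 0.6 = -0.025, -0.8 rad / 6.2832 = -0.1273.

{"method": "run_rows", "body": {
  "motion": "0,0,-0.025,0,0,0\n0,0,-0.0583,0,0,0\n0,0,-0.1,0,0,0\n0,0,-0.1517,0,0,-0.0159\n0,0,-0.1517,0,0,-0.0446\n0,0,-0.1517,0,0,-0.0732\n0,0,-0.1517,0,0,-0.1019\n0,0,-0.1517,0,0,-0.1273"
}}

```text
clock: 3.58
tcp_pos: [0.5094, -0.2481, 0.1544]
orientation: [0.0, 0.839, 0.545, 0.0]
wrist_force: [0.8, 0.1, -0.8]
finger_gap: 0.0212
grip_force: 58.7
```

Run:
```python
from h import *
from workcell import env, eyes, ticket
s=env.get_state();print(s["joint_pos"],to_tool(s,[.5055,.1223,.155]))
t=R_tool(s).as_matrix();print("yaw deg",np.degrees(np.arctan2(t[1,0],t[0,0])),t[:,2])
```

```text
[-5.94689877e-01  3.43909189e-01 -1.58051291e-01  1.06793178e+00
 -2.32414421e-04  1.39456031e+00] [ 0.3368 -0.1541 -0.0009]
yaw deg 66.02434454414929 [ 6.18645956e-04 -6.99017763e-04 -9.99999564e-01]
```

To row units: 0.337 m / 0.6 = 0.5617, 0.295 m / 0.6 = 0.4917, -1.44 rad / 6.2832 = -0.2292.

{"method": "run_rows", "body": {
  "motion": "0.07,-0.0317,0,0,0,-0.0286\n0.1417,-0.0633,0,0,0,-0.0573\n0.2117,-0.0967,0,0,0,-0.0859\n0.2817,-0.1283,0,0,0,-0.1146\n0.3517,-0.16,0,0,0,-0.1432\n0.4217,-0.1917,0,0,0,-0.1719\n0.4917,-0.225,0,0,0,-0.2005\n0.5617,-0.2567,0,0,0,-0.2292"
}}

```text
clock: 4.58
tcp_pos: [0.5076, 0.124, 0.1544]
orientation: [0.001, 0.271, 0.963, 0.0]
wrist_force: [0.1, -0.4, -1.1]
finger_gap: 0.0211
grip_force: 58.8
```

{"method": "run_rows", "body": {
  "motion": "0,0,0.0333,0,0,0\n0,0,0.05,0,0,0"
}}

```text
clock: 4.82
tcp_pos: [0.5072, 0.1231, 0.1232]
orientation: [-0.0, 0.273, 0.962, -0.0]
wrist_force: [1.0, -1.0, -0.9]
finger_gap: 0.0212
grip_force: 59.0
```

Run:
```python
from h import *
from workcell import env, eyes, ticket
import cv2
eyes.read_camera("wrist")
I=[]
for n in("scene","side","wrist"):
    c=eyes.read_camera(n);cv2.imwrite(f"pics/{n}2.png",c["image"][:,:,::-1]);np.savez(f"pics/{n}2.npz",**c);I.append(c)
s=env.get_state();print(s["tcp_pos"],s["clock"],s["wrist_force"])
E=np.array([.5055,.1223,.043]);T=s["tcp_pos"]-[0,0,.0589]
for c in I: print(proj(c,[E,T]).round(1).tolist())
def cr(c,u,v,w,h,k): return cv2.resize(c["image"][v:v+h,u:u+w,::-1],None,fx=k,fy=k,interpolation=cv2.INTER_CUBIC)
# windows centred on eye
P=[proj(c,E)[0].astype(int) for c in I]
print("origins",(P[0]-[50,40]).tolist(),(P[1]-[50,40]).tolist())
cv2.imwrite("pics/c2.png",np.vstack([np.hstack([cr(I[0],*(P[0]-[50,40]),100,80,4),cr(I[1],*(P[1]-[50,40]),100,80,4)]),cv2.copyMakeBorder(cr(I[2],220,180,200,70,4),0,0,0,0,0)]))
```

```text
[0.50771495 0.1219533  0.1236499 ] 5.025 [-0.77972623  0.39992017 -0.81068711]
[[303.5, 319.0], [302.2, 306.8]]
[[278.0, 194.5], [278.8, 185.5]]
[[320.7, 257.4], [322.2, 275.3]]
origins [253, 279] [227, 154]
```

View pics/wrist2.png

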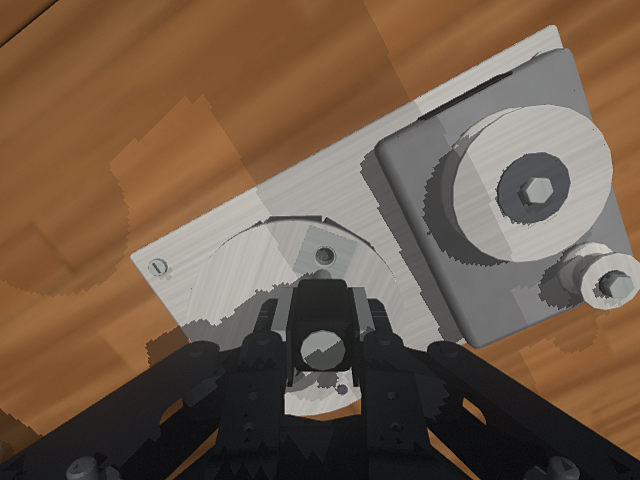

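View pics/c2.png

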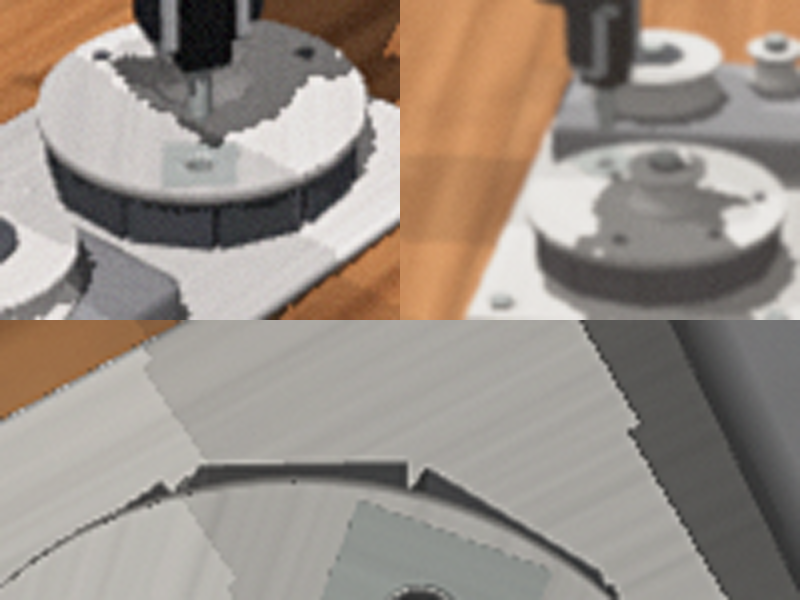

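Wrist: the eye is at (325,255.5) and the shaft is just visible below it. Scene: eye (302.3,319.7), tip about (303.7,307.7). Side: eye (278.3,194.5), tip about (278.5,186).

Run:
```python
from h import *
from workcell import env, eyes, ticket
from scipy.optimize import least_squares
A,B,W=load("scene2"),load("side2"),load("wrist2")
ob=[(A,(302.5,319.8)),(B,(278.3,194.6)),(W,(325,255.5))]
for sub in(ob,ob[:2],ob[2:]):
    r=least_squares(lambda q:np.concatenate([proj(c,[*q,.043])[0]-p for c,p in sub]),[.505,.122]);print("eye",r.x.round(4),r.fun.round(1))
s=env.get_state();zt=s["tcp_pos"][2]-.0589
ob=[(A,(303.7,307.7)),(B,(278.5,186))]
r=least_squares(lambda q:np.concatenate([proj(c,[*q,zt])[0]-p for c,p in ob]),[.505,.122]);print("tip",r.x.round(4),r.fun.round(1))
for p in [.043]: print("wheel wrist rays",[ray(W,220+x/4,180+(y-320)/4,.043)[:2].round(4).tolist() for x,y in((20,575),(290,480),(470,510),(615,595))])
print(to_tool(s,[.5055,.122,.1055]),s["tcp_pos"])
```

```text
eye [0.5058 0.1249] [-0.2 -0.1 -0.1 -0.6 -0.1  0. ]
eye [0.5059 0.1242] [ 0.  -0.3 -0.1 -0.5]
eye [0.5058 0.125 ] [0. 0.]
tip [0.5058 0.1213] [-0.3 -0.7 -0.6 -0.4]
wheel wrist rays [[0.4694, 0.08], [0.4781, 0.1206], [0.4952, 0.1399], [0.5171, 0.1511]]
[ 0.0019 -0.0011  0.0181] [0.50771495 0.1219533  0.1236499 ]
```

Run:
```python
from h import *
from workcell import env, eyes, ticket
print(to_tool(env.get_state(),[.5058,.1248,.106]))
```

```text
[0.0031 0.0014 0.0176]
```

To row units: 0.0176 m / 0.6 = 0.0293, 0.008 m / 0.6 = 0.0133.

{"method": "run_rows", "body": {
  "motion": "0.005,0.0023,0.0133,0,0,0\n0.005,0.0023,0.0293,0,0,0\n0.005,0.0023,0.0293,0,0,0"
}}

```text
clock: 5.4
tcp_pos: [0.5049, 0.125, 0.1046]
orientation: [-0.001, 0.274, 0.962, -0.0]
wrist_force: [0.8, -0.3, -2.2]
finger_gap: 0.0209
grip_force: 59.0
```

Run:
```python
from h import *
from workcell import env, eyes, ticket
import cv2
eyes.read_camera("wrist")
I=[]
for n in("scene","side","wrist"):
    c=eyes.read_camera(n);cv2.imwrite(f"pics/{n}3.png",c["image"][:,:,::-1]);np.savez(f"pics/{n}3.npz",**c);I.append(c)
s=env.get_state();print(s["tcp_pos"],s["clock"],s["wrist_force"])
E=np.array([.5058,.1248,.043]);T=s["tcp_pos"]-[0,0,.0589]
for c in I: print(proj(c,[E,T]).round(1).tolist())
P=[proj(c,E)[0].astype(int) for c in I]
out=[]
for c,p,h in zip(I,P,(25,25,25)):
    u,v=p-[25,30]; print("origin",u,v)
    out.append(cv2.resize(c["image"][v:v+50,u:u+50 ,::-1],None,fx=8,fy=8,interpolation=cv2.INTER_CUBIC)[:, :])
cv2.imwrite("pics/c3.png",cv2.resize(np.hstack(out),None,fx=2/3,fy=2/3,interpolation=cv2.INTER_AREA))
```

```text
[0.50597442 0.12526933 0.10581533] 5.6 [ 0.16700966  0.72791248 -1.48376945]
[[302.3, 319.7], [302.0, 317.7]]
[[278.2, 194.0], [278.3, 192.3]]
[[321.0, 271.8], [321.9, 274.4]]
origin 277 289
origin 253 163
origin 296 241
```

View pics/c3.png

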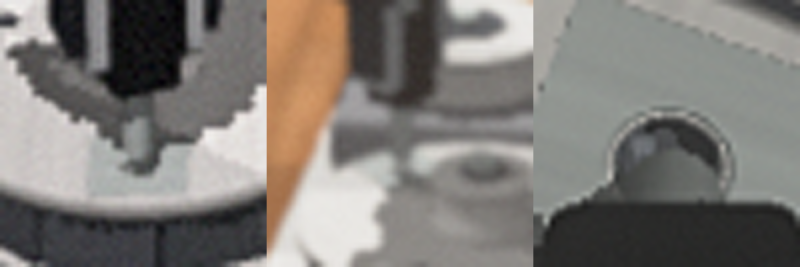

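The wrist crop shows the tip's lower end sitting inside the eye's ring: the ring centre is about (321.6,272.1) and the shaft axis u≈322.0, matching the prediction. I'll descend gently.

To row units: 0.008 m / 0.6 = 0.0133, -0.0003 m / 0.6 = -0.0005.

{"method": "run_rows", "body": {
  "motion": "0,-0.0005,0.005,0,0,0\n0,-0.0005,0.01,0,0,0\n0,-0.0005,0.0133,0,0,0\n0,-0.0005,0.0133,0,0,0"
}}

```text
clock: 6.1
tcp_pos: [0.5055, 0.125, 0.0974]
orientation: [-0.0, 0.274, 0.962, -0.0]
wrist_force: [-0.0, -0.0, -1.1]
finger_gap: 0.021
grip_force: 59.0
```

To row units: 0.005 m / 0.6 = 0.0083, 0.0025 m / 0.6 = 0.0042.

{"method": "run_rows", "body": {
  "motion": "0,0,0.0042,0,0,0\n0,0,0.0083,0,0,0\n0,0,0.0083,0,0,0\n0,0,0.0083,0,0,0"
}}

```text
clock: 6.6
tcp_pos: [0.5056, 0.125, 0.0927]
orientation: [0.0, 0.274, 0.962, -0.0]
wrist_force: [0.1, -0.6, -0.6]
finger_gap: 0.021
grip_force: 59.0
```

To row units: 0.002 m / 0.6 = 0.0033, 0.001 m / 0.6 = 0.0017.

{"method": "run_rows", "body": {
  "motion": "0,0,0.0017,0,0,0\n0,0,0.0033,0,0,0\n0,0,0.0033,0,0,0"
}}

```text
clock: 6.98
tcp_pos: [0.5057, 0.1251, 0.0909]
orientation: [0.0, 0.274, 0.962, 0.0]
wrist_force: [0.4, 0.2, 0.8]
finger_gap: 0.0211
grip_force: 59.4
```

{"method": "run_rows", "body": {
  "motion": "0,0,0.0017,0,0,0\n0,0,0.0017,0,0,0"
}}

```text
clock: 7.22
tcp_pos: [0.5058, 0.125, 0.0906]
orientation: [0.0, 0.274, 0.962, 0.0]
wrist_force: [-1.6, 0.1, 6.9]
finger_gap: 0.0212
grip_force: 60.2
```

Run:
```python
from h import *
from workcell import env, eyes, ticket
from scipy.optimize import least_squares
P=np.array([[.4694,.08],[.4781,.1206],[.4952,.1399],[.5171,.1511]]);E=np.array([.5058,.125])
r=least_squares(lambda q:np.append(np.hypot(*(P-q).T)-.068,5*(np.hypot(*(E-q))-.05)),[.535,.085]);print(r.x,r.fun*1e3)
d=E-r.x;print("bearing",np.arctan2(d[1],d[0]))
s=env.get_state();t=R_tool(s).as_matrix()
print("yaw",np.arctan2(t[1,0],t[0,0]))
# sweep table about center with bearing b0, tool kept at fixed yaw
for C in(np.array([.5354,.0847]),):
  b0=np.arctan2(*(E-C)[::-1])
  for a in np.arange(.1,1.25,.1):
    w=C+.05*np.array([np.cos(b0+a),np.sin(b0+a)])-E
    print(round(a,1),w.round(4),(R_tool(s).inv().apply([*w,0])[:2]).round(4))
```

```text
[0.53703407 0.08598664] [-0.10149239  0.34697677  0.24030828  0.0963775  -0.11956375]
bearing 2.2459026306460155
yaw 2.586779851400888
0.1 [-0.0039 -0.0032] [ 0.0016 -0.0047]
0.2 [-0.0074 -0.0067] [ 0.0028 -0.0096]
0.3 [-0.0106 -0.0105] [ 0.0034 -0.0145]
0.4 [-0.0134 -0.0147] [ 0.0036 -0.0195]
0.5 [-0.0157 -0.0191] [ 0.0033 -0.0245]
0.6 [-0.0176 -0.0238] [ 0.0024 -0.0295]
0.7 [-0.019  -0.0285] [ 0.0011 -0.0343]
0.8 [-0.0199 -0.0335] [-0.0007 -0.0389]
0.9 [-0.0204 -0.0384] [-0.0029 -0.0434]
1.0 [-0.0203 -0.0434] [-0.0056 -0.0476]
1.1 [-0.0197 -0.0484] [-0.0087 -0.0515]
1.2 [-0.0187 -0.0533] [-0.0122 -0.0551]
```

To row units: -0.0096 m / 0.6 = -0.016, -0.0072 m / 0.6 = -0.012.

{"method": "run_rows", "body": {
  "motion": "0.0013,-0.004,0,0,0,0\n0.0027,-0.0078,0,0,0,0\n0.0038,-0.012,0,0,0,0\n0.0048,-0.016,0,0,0,0\n0.0048,-0.016,0,0,0,0"
}}

```text
clock: 7.85
tcp_pos: [0.5002, 0.1192, 0.0908]
orientation: [0.002, 0.274, 0.962, 0.002]
wrist_force: [2.9, 4.3, 4.6]
finger_gap: 0.0213
grip_force: 59.6
```

Create f.py:
```python
from h import *
from workcell import env, eyes, ticket
s=env.get_state();C=np.array([.5362,.0853]);d=s["tcp_pos"][:2]-C;b=np.arctan2(d[1],d[0])
f=np.array(s["wrist_force"]);u=d/np.hypot(*d)
b0=np.arctan2(.125-C[1],.5057-C[0])
print("turn",round(b-b0,3),"r",np.hypot(*d).round(4),"z",s["tcp_pos"][2].round(4),"F rad",(f[:2]@u).round(2),"tan",(f[:2]@[-u[1],u[0]]).round(2),"z",f[2].round(2),"torque",np.round(s["ft_torque"],2))
for a in(.05,.1,.15,.2,.3,.4):
    w=C+.05*np.array([np.cos(b+a),np.sin(b+a)])-s["tcp_pos"][:2]
    print(a,R_tool(s).inv().apply([*w,0])[:2].round(4))
```

```bash
python3 f.py
```

```text
turn 0.161 r 0.0495 z 0.0908 F rad 0.81 tan -5.14 z 4.57 torque [ 0.99 -0.77  0.03]
0.05 [ 0.001  -0.0024]
0.1 [ 0.0013 -0.0048]
0.15 [ 0.0015 -0.0073]
0.2 [ 0.0015 -0.0098]
0.3 [ 0.0013 -0.0148]
0.4 [ 0.0005 -0.0198]
```

To row units: -0.0149 m / 0.6 = -0.0248, -0.0099 m / 0.6 = -0.0165.

{"method": "run_rows", "body": {
  "motion": "0.0007,-0.0042,0,0,0,0\n0.0012,-0.0082,0,0,0,0\n0.0015,-0.0123,0,0,0,0\n0.0017,-0.0165,0,0,0,0\n0.0015,-0.0207,0,0,0,0\n0.0012,-0.0248,0,0,0,0\n0.0012,-0.0248,0,0,0,0"
}}

```text
clock: 8.72
tcp_pos: [0.4916, 0.1072, 0.0907]
orientation: [0.002, 0.274, 0.962, 0.002]
wrist_force: [2.8, 4.8, 4.0]
finger_gap: 0.0212
grip_force: 59.7
```

```bash
python3 f.py
```

```text
turn 0.459 r 0.0497 z 0.0907 F rad -0.4 tan -5.54 z 3.95 torque [ 1.35 -0.68  0.04]
0.05 [-0.     -0.0025]
0.1 [-0.0005 -0.005 ]
0.15 [-0.001  -0.0074]
0.2 [-0.0017 -0.0098]
0.3 [-0.0034 -0.0145]
0.4 [-0.0055 -0.019 ]
```

To row units: -0.005 m / 0.6 = -0.0083, -0.0025 m / 0.6 = -0.0042.

{"method": "run_rows", "body": {
  "motion": "0,-0.002,0.0008,0,0,0\n-0.0002,-0.0042,0.0008,0,0,0\n-0.0005,-0.0062,0.0008,0,0,0\n-0.0008,-0.0083,0.0008,0,0,0\n-0.0008,-0.0083,0.0008,0,0,0"
}}

```text
clock: 9.35
tcp_pos: [0.4899, 0.1034, 0.0907]
orientation: [0.002, 0.273, 0.962, 0.003]
wrist_force: [3.8, 7.2, 6.6]
finger_gap: 0.0211
grip_force: 60.0
```

```bash
python3 f.py
```

```text
turn 0.543 r 0.0497 z 0.0907 F rad -0.94 tan -8.05 z 6.58 torque [ 1.87 -0.79  0.06]
0.05 [-0.0002 -0.0025]
0.1 [-0.0009 -0.0049]
0.15 [-0.0016 -0.0073]
0.2 [-0.0025 -0.0096]
0.3 [-0.0046 -0.0142]
0.4 [-0.0071 -0.0185]
```

To row units: -0.0049 m / 0.6 = -0.0082, -0.0037 m / 0.6 = -0.0062.

{"method": "run_rows", "body": {
  "motion": "-0.0002,-0.002,0,0,0,0\n-0.0005,-0.0042,0,0,0,0\n-0.001,-0.0062,0,0,0,0\n-0.0015,-0.0082,0,0,0,0"
}}

```text
clock: 9.85
tcp_pos: [0.4882, 0.099, 0.0907]
orientation: [0.002, 0.273, 0.962, 0.003]
wrist_force: [4.4, 8.6, 5.4]
finger_gap: 0.0216
grip_force: 59.9
```

```bash
python3 f.py
```

```text
turn 0.637 r 0.0499 z 0.0907 F rad -1.84 tan -9.5 z 5.4 torque [ 2.13 -0.85  0.01]
0.05 [-0.0006 -0.0024]
0.1 [-0.0015 -0.0048]
0.15 [-0.0025 -0.0071]
0.2 [-0.0035 -0.0093]
0.3 [-0.006  -0.0136]
0.4 [-0.009  -0.0177]
```

To row units: -0.0024 m / 0.6 = -0.004, -0.0012 m / 0.6 = -0.002.

{"method": "run_rows", "body": {
  "motion": "-0.0005,-0.002,0,0,0,0\n-0.001,-0.004,0,0,0,0\n-0.001,-0.004,0,0,0,0"
}}

```text
clock: 10.22
tcp_pos: [0.4875, 0.0965, 0.0907]
orientation: [0.002, 0.273, 0.962, 0.003]
wrist_force: [3.6, 8.4, 5.8]
finger_gap: 0.0211
grip_force: 59.9
```

```bash
python3 f.py
```

```text
turn 0.69 r 0.05 z 0.0907 F rad -1.63 tan -9.04 z 5.75 torque [ 1.96 -0.84  0.05]
0.05 [-0.0009 -0.0023]
0.1 [-0.0019 -0.0046]
0.15 [-0.0029 -0.0069]
0.2 [-0.0042 -0.0091]
0.3 [-0.0069 -0.0133]
0.4 [-0.01   -0.0172]
```

To row units: -0.0024 m / 0.6 = -0.004, -0.0012 m / 0.6 = -0.002.

{"method": "run_rows", "body": {
  "motion": "-0.0007,-0.002,0,0,0,0\n-0.0013,-0.004,0,0,0,0\n-0.0013,-0.004,0,0,0,0"
}}

```text
clock: 10.6
tcp_pos: [0.4869, 0.0942, 0.0907]
orientation: [0.002, 0.273, 0.962, 0.003]
wrist_force: [3.4, 8.7, 6.0]
finger_gap: 0.0211
grip_force: 59.9
```

```bash
python3 f.py
```

```text
turn 0.738 r 0.0501 z 0.0907 F rad -1.85 tan -9.13 z 6.04 torque [ 2.03 -0.81  0.03]
0.05 [-0.0011 -0.0023]
0.1 [-0.0022 -0.0045]
0.15 [-0.0034 -0.0067]
0.2 [-0.0047 -0.0088]
0.3 [-0.0076 -0.0129]
0.4 [-0.0109 -0.0166]
```

{"method": "run_rows", "body": {
  "motion": "-0.0007,-0.0018,0,0,0,0\n-0.0015,-0.0038,0,0,0,0\n-0.0015,-0.0038,0,0,0,0"
}}

```text
clock: 10.98
tcp_pos: [0.4864, 0.0918, 0.0907]
orientation: [0.002, 0.273, 0.962, 0.003]
wrist_force: [4.4, 9.7, 7.0]
finger_gap: 0.021
grip_force: 60.0
```

```bash
python3 f.py
```

```text
turn 0.786 r 0.0502 z 0.0907 F rad -3.08 tan -10.16 z 7.03 torque [ 2.2  -0.85  0.  ]
0.05 [-0.0013 -0.0022]
0.1 [-0.0025 -0.0044]
0.15 [-0.0038 -0.0065]
0.2 [-0.0052 -0.0086]
0.3 [-0.0083 -0.0125]
0.4 [-0.0118 -0.016 ]
```

To row units: -0.0022 m / 0.6 = -0.0037, -0.0013 m / 0.6 = -0.0022.

{"method": "run_rows", "body": {
  "motion": "-0.0012,-0.0018,0,0,0,0\n-0.0022,-0.0037,0,0,0,0\n-0.0022,-0.0037,0,0,0,0"
}}

```text
clock: 11.35
tcp_pos: [0.4861, 0.0893, 0.0906]
orientation: [0.002, 0.273, 0.962, 0.003]
wrist_force: [2.5, 8.5, 7.1]
finger_gap: 0.0209
grip_force: 60.0
```

```bash
python3 f.py
```

```text
turn 0.836 r 0.0502 z 0.0906 F rad -1.82 tan -8.69 z 7.15 torque [ 2.12 -0.71  0.09]
0.05 [-0.0014 -0.0021]
0.1 [-0.0027 -0.0042]
0.15 [-0.0041 -0.0063]
0.2 [-0.0056 -0.0083]
0.3 [-0.0089 -0.012 ]
0.4 [-0.0126 -0.0154]
```

{"method": "run_rows", "body": {
  "motion": "-0.0012,-0.0017,0,0,0,0\n-0.0023,-0.0035,0,0,0,0\n-0.0023,-0.0035,0,0,0,0"
}}

```text
clock: 11.72
tcp_pos: [0.4858, 0.0864, 0.0904]
orientation: [0.002, 0.273, 0.962, 0.003]
wrist_force: [3.0, 8.1, 5.7]
finger_gap: 0.0211
grip_force: 60.0
```

```bash
python3 f.py
```

```text
turn 0.894 r 0.0504 z 0.0904 F rad -2.85 tan -8.15 z 5.7 torque [ 1.8  -0.64  0.07]
0.05 [-0.0016 -0.0019]
0.1 [-0.0031 -0.004 ]
0.15 [-0.0046 -0.006 ]
0.2 [-0.0062 -0.0079]
0.3 [-0.0097 -0.0114]
0.4 [-0.0136 -0.0146]
```

To row units: -0.001 m / 0.6 = -0.0017, -0.0009 m / 0.6 = -0.0015.

{"method": "run_rows", "body": {
  "motion": "-0.0015,-0.0017,0.0007,0,0,0\n-0.0015,-0.0017,0.0007,0,0,0"
}}

```text
clock: 11.98
tcp_pos: [0.4856, 0.0844, 0.0895]
orientation: [0.001, 0.273, 0.962, 0.002]
wrist_force: [2.9, 5.4, 2.2]
finger_gap: 0.0214
grip_force: 59.4
```

```bash
python3 f.py|head -1
```

```text
turn -5.35 r 0.0507 z 0.0895 F rad -3.01 tan -5.33 z 2.23 torque [ 1.25 -0.68  0.01]
```

{"method": "run_rows", "body": {
  "motion": "-0.0013,-0.0017,0,0,0,0\n-0.0013,-0.0017,0,0,0,0"
}}

```text
clock: 12.22
tcp_pos: [0.4856, 0.0831, 0.0894]
orientation: [0.001, 0.274, 0.962, 0.002]
wrist_force: [2.9, 3.7, 2.3]
finger_gap: 0.0209
grip_force: 59.4
```

```bash
python3 f.py
```

```text
turn -5.324 r 0.0506 z 0.0894 F rad -3.07 tan -3.57 z 2.34 torque [ 1.2  -0.64  0.02]
0.05 [-0.002  -0.0017]
0.1 [-0.0035 -0.0036]
0.15 [-0.0052 -0.0055]
0.2 [-0.0069 -0.0073]
0.3 [-0.0107 -0.0106]
0.4 [-0.0147 -0.0135]
```

{"method": "run_rows", "body": {
  "motion": "-0.0007,0,0.0025,0,0,0\n-0.0007,0,0.005,0,0,0\n-0.0007,0,0.005,0,0,0"
}}

```text
clock: 12.6
tcp_pos: [0.4856, 0.0829, 0.0861]
orientation: [0.001, 0.273, 0.962, 0.002]
wrist_force: [2.5, 4.9, 2.2]
finger_gap: 0.0211
grip_force: 59.4
```

```bash
python3 f.py|head -1
```

```text
turn -5.32 r 0.0507 z 0.0861 F rad -2.69 tan -4.79 z 2.24 torque [ 1.27 -0.67  0.01]
```

Dropping in freely; I'll press home.

To row units: 0.009 m / 0.6 = 0.015, 0.008 m / 0.6 = 0.0133.

{"method": "run_rows", "body": {
  "motion": "-0.0005,0,0.0033,0,0,0\n-0.0005,0,0.0067,0,0,0\n-0.0005,0,0.01,0,0,0\n-0.0005,0,0.0133,0,0,0\n-0.0005,0,0.015,0,0,0\n-0.0005,0,0.015,0,0,0"
}}

```text
clock: 13.35
tcp_pos: [0.4857, 0.0828, 0.077]
orientation: [0.001, 0.273, 0.962, 0.001]
wrist_force: [2.2, 6.5, 2.3]
finger_gap: 0.0214
grip_force: 59.4
```

```bash
python3 f.py|head -1
```

```text
turn -5.317 r 0.0506 z 0.077 F rad -2.51 tan -6.36 z 2.31 torque [ 1.22 -0.53  0.02]
```

To row units: 0.0025 m / 0.6 = 0.0042, 0.002 m / 0.6 = 0.0033.

{"method": "run_rows", "body": {
  "motion": "0,0.0005,0.0017,0,0,0\n0,0.0005,0.0033,0,0,0\n0,0.0005,0.0042,0,0,0\n0,0.0005,0.0042,0,0,0"
}}

```text
clock: 13.85
tcp_pos: [0.4857, 0.0829, 0.0749]
orientation: [0.0, 0.273, 0.962, 0.001]
wrist_force: [1.8, 4.9, 4.9]
finger_gap: 0.0214
grip_force: 59.9
```

```bash
python3 f.py|head -1
```

```text
turn -5.32 r 0.0506 z 0.0749 F rad -2.04 tan -4.8 z 4.85 torque [ 1.11 -0.21 -0.02]
```

{"method": "run_rows", "body": {
  "motion": "0,0,0.0008,0,0,0\n0,0,0.0008,0,0,0"
}}

```text
clock: 14.1
tcp_pos: [0.4857, 0.0829, 0.0748]
orientation: [0.001, 0.273, 0.962, 0.001]
wrist_force: [-0.5, 4.9, 8.8]
finger_gap: 0.0212
grip_force: 60.5
```

To row units: 0.0012 m / 0.6 = 0.002, 0.0008 m / 0.6 = 0.0013.

{"method": "run_rows", "body": {
  "motion": "0,0.0007,-0.0007,0,0,0\n0,0.0013,-0.0012,0,0,0\n0,0.002,-0.0012,0,0,0\n0,0.002,-0.0012,0,0,0"
}}

```text
clock: 14.6
tcp_pos: [0.4858, 0.0832, 0.0749]
orientation: [0.0, 0.274, 0.962, 0.0]
wrist_force: [-1.6, 3.7, 7.9]
finger_gap: 0.0215
grip_force: 60.0
```

```bash
python3 f.py|head -1
```

```text
turn -5.326 r 0.0505 z 0.0749 F rad 1.48 tan -3.72 z 7.87 torque [ 0.89  0.07 -0.04]
```

The manual's scale: shifts go in shares of 0.6 m and turns go in shares of 2 pi rad. Converting my numbers, 0.0012 m / 0.6 = 0.002, 0.0006 m / 0.6 = 0.001.

{"method": "run_rows", "body": {
  "motion": "0.0003,0.001,-0.0005,0,0,0\n0.0005,0.002,-0.0005,0,0,0\n0.0005,0.002,-0.0005,0,0,0",
  "grip_n": 20
}}

```text
clock: 14.98
tcp_pos: [0.4858, 0.0835, 0.0749]
orientation: [-0.0, 0.274, 0.962, -0.001]
wrist_force: [-1.4, 0.0, 6.6]
finger_gap: 0.0215
grip_force: 60.0
```

```bash
python3 f.py|head -1
```

```text
turn -5.331 r 0.0505 z 0.0749 F rad 1.43 tan -0.06 z 6.63 torque [ 0.01  0.19 -0.02]
```

{"method": "run_rows", "body": {
  "motion": "0,0.001,0,0,0,0\n0,0.0013,0,0,0,0\n0,0.0013,0,0,0,0"
}}

```text
clock: 15.35
tcp_pos: [0.4858, 0.0836, 0.0749]
orientation: [-0.0, 0.274, 0.962, -0.002]
wrist_force: [-2.0, -2.2, 8.3]
finger_gap: 0.0211
grip_force: 60.2
```

```bash
python3 f.py|head -1
```

```text
turn -5.334 r 0.0504 z 0.0749 F rad 2.08 tan 2.09 z 8.34 torque [-0.35  0.44 -0.07]
```

To row units: -0.0008 m / 0.6 = -0.0013.

{"method": "run_rows", "body": {
  "motion": "0,-0.0013,0,0,0,0\n0,-0.0013,0,0,0,0"
}}

```text
clock: 15.6
tcp_pos: [0.4858, 0.0835, 0.0749]
orientation: [0.0, 0.274, 0.962, -0.001]
wrist_force: [-1.3, 0.7, 6.6]
finger_gap: 0.021
grip_force: 60.0
```

{"method": "run_rows", "body": {
  "motion": "0,0,0,0,0,0\n0,0,0,0,0,0\n0,0,0,0,0,0\n0,0,0,0,0,0",
  "aperture": 0.045
}}

```text
clock: 16.1
tcp_pos: [0.4859, 0.0841, 0.0746]
orientation: [-0.0, 0.274, 0.962, -0.0]
wrist_force: [-0.4, -0.2, -0.0]
finger_gap: 0.045
grip_force: 0.0
```

```bash
python3 f.py|head -1
```

```text
turn -5.343 r 0.0503 z 0.0746 F rad 0.41 tan 0.14 z -0.01 torque [-0.02 -0.06 -0.03]
```

Released cleanly. I'll rise and look.

To row units: -0.13 m / 0.6 = -0.2167, -0.09 m / 0.6 = -0.15.

{"method": "run_rows", "body": {
  "motion": "0,0,-0.0167,0,0,0\n0,0,-0.0417,0,0,0\n0,0,-0.0833,0,0,0\n0,0,-0.15,0,0,0\n0,0,-0.2167,0,0,0\n0,0,-0.2167,0,0,0\n0,0,-0.2167,0,0,0\n0,0,-0.2167,0,0,0"
}}

```text
clock: 17.1
tcp_pos: [0.4852, 0.0841, 0.2038]
orientation: [-0.001, 0.274, 0.962, -0.0]
wrist_force: [0.3, 0.0, -0.1]
finger_gap: 0.0451
grip_force: 0.0
```

Run:
```python
from h import *
from workcell import env, eyes, ticket
import cv2
I=[]
for n,(u,v) in(("scene",(240,240)),("side",(220,140))):
    c=eyes.read_camera(n);I.append(cv2.resize(c["image"][v:v+110,u:u+130,::-1],None,fx=3,fy=3,interpolation=cv2.INTER_CUBIC))
    print(n,proj(c,[[.4855,.084,.083],[.4855,.084,.043]]).round(1).tolist(),(u,v))
cv2.imwrite("pics/fin.png",np.hstack(I))
```

```text
scene [[327.9, 291.1], [327.9, 312.4]] (240, 240)
side [[266.3, 184.7], [266.9, 202.0]] (220, 140)
```

View pics/fin.png

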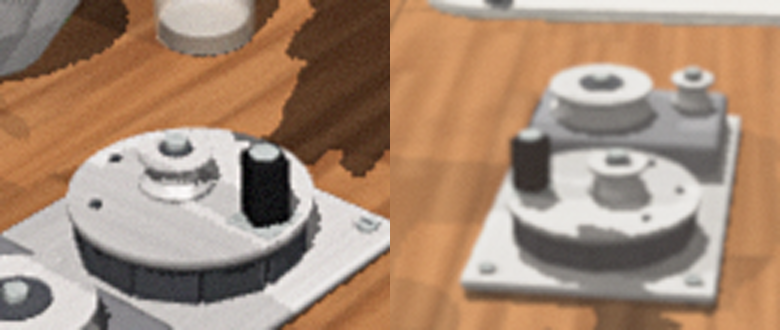

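The pin stands upright, with its grip resting on the wheel (scene (328,292–314), side (266,184–203)), and the wheel is held turned.

```bash
python3 -c "
from workcell import env, eyes, ticket
print(ticket.hand_in())"
```

```text
the job is handed in; nothing more can be done
None
```

The tensioner is locked back at about 0.95 rad: the pin is pressed fully home in the locking hole, the gripper has let go, and the job is handed in (no verdict was returned).

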